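# Scrape the broken cap chips off the instrument deck

### The job

Pick up the scraper block by its yellow handle and sweep all five red chips off the steel deck into the blue scrap tray beside it, without touching the chips with the gripper itself. Then stand the scraper upright on its green rest again and let go. Leave the bottle and the two sample cups where they stand.

Things in the scene. Friction and masses are not known exactly. Their poses are not given: they have to be found in the camera images.
- deck: Fixed deck: steel top plate 236 (local x) x 260 (y) mm on a black plinth; flat top 55 mm above the table. Lips 8 mm wide, 6 mm high run along the edges at x = +-114 mm (220 mm free between them); the edges at y = +-130 mm are open and overhang the plinth by 30 mm. Origin: centre of the underside; z up, x away from the robot, y left, yaw within 15 degrees.
- tray: Fixed open blue scrap tray on the table, 270 (local x) x 140 (y) x 40 mm high, walls and floor about 4 mm. It lies along one open edge of the deck (left or right varies), tucked 12 mm under the overhang, same yaw as the deck. Origin: centre of its underside; z up.
- rest: Fixed green rest block, 150 (local x) x 90 (y) x 30 mm high, beside the deck's other open edge, 188 mm from the deck's centre, same yaw. Origin: centre of its underside; its top is 30 mm above that.
- scraper: Loose scraper block, 0.2 kg, standing on the rest: foot 120 mm long (local x), 30 mm thick (y), 36 mm high (black rubber below, aluminium above); on it an upright yellow handle 70 mm long (x), 26 mm thick (y), from 36 to 85 mm above the foot's underside. Origin: centre of the foot's underside; z up. Grasp from above, closing along local y.
- chip1: One of five chips of a broken red phenolic cap: irregular flat red piece about 24 x 22 mm and 12 mm thick, 11 g, starting flat on the steel deck top. Origin at its centre, z through its thickness.
- chip2: One of five chips of a broken red phenolic cap: irregular flat red piece about 24 x 22 mm and 12 mm thick, 11 g, starting flat on the steel deck top. Origin at its centre, z through its thickness.
- chip3: One of five chips of a broken red phenolic cap: irregular flat red piece about 24 x 22 mm and 12 mm thick, 11 g, starting flat on the steel deck top. Origin at its centre, z through its thickness.
- chip4: One of five chips of a broken red phenolic cap: irregular flat red piece about 24 x 22 mm and 12 mm thick, 11 g, starting flat on the steel deck top. Origin at its centre, z through its thickness.
- chip5: One of five chips of a broken red phenolic cap: irregular flat red piece about 24 x 22 mm and 12 mm thick, 11 g, starting flat on the steel deck top. Origin at its centre, z through its thickness.
- bottle: Bystander: amber sample bottle with a red cap, 58 mm diameter, about 115 mm tall, on the table beyond the deck's far lip. Origin: centre of its underside.
- cup1: Bystander: empty aluminium sample cup, 46 mm diameter, 50 mm tall, on the table beyond the deck's far lip. Origin: centre of its underside.
- cup2: Bystander: empty aluminium sample cup, 46 mm diameter, 50 mm tall, on the table beyond the deck's far lip. Origin: centre of its underside.
Not all that is in view belongs to the job. What is shaped like the chip3 but purple is not meant.

How it is judged:
By the outcome, as a careful person would: the job done as asked, in the order asked, and still so for the second after the job is handed in, with the robot touching nothing.
It also fails if it takes over 54 s, if anything falls off the work surface, if the arm or the gripper's body presses on something with over 40 N, if the wrist force passes 120 N, or if a joint passes its speed limit or range.

### The arm

A 7-joint arm with a two-finger parallel gripper is mounted at the origin on the work surface. World frame = base frame: x ahead of the robot, y to its left, z up, the work surface at z = 0. Lengths are in m, angles in rad, forces in N, time in s.
With the tool pointing down it reaches from about 0.35 to 0.775 m from the base axis. Payload 3.1 kg.
Tool frame: the origin (TCP) lies at the very end of the fingers, on their centre line; the grasp point (between the pads) lies 19 mm behind it (ctrl.hold_point_z is the distance from the TCP to the grasp point, in m); z points along the fingers, y is the direction in which the jaws open and shut (so a half turn about z gives the same grasp; the last joint's range is limited). The gripper opens to 85 mm and grips with 20 to 120 N. Pads are 22 mm wide; open, the fingers measure 114 mm over their backs; the gripper's body (76 mm by 85 mm) begins 54 mm behind the grasp point. The pads swing forward as they close: fully open they stand 13 mm farther back than shut.
Start: joints at [1.123, 0.311, 0.014, 1.512, -0.004, 1.319, -0.027], TCP at [0.217, -0.505, 0.231] pointing down, gripper open.
Joint ranges: [-2.7, 2.7], [-0.3, 1.91], [-1.27, 1.3], [0.12, 2.57], [-1.44, 4.58], [0.2, 2.03], [-3.05, 3.05]. Speed limits (rad/s): [2.79, 2.79, 3.14, 3.14, 3.14, 3.14, 3.14].

### API

Orientations are given as a unit quaternion [w, x, y, z].
In Python, from station import ctrl gives the robot as it stands.
- The arm moves only by the shell command python3 -m pendant 'ROWS' [FORCE]. ROWS is JSON, a list of rows, each a list of 7 numbers: the opening, from -1 (shut) to 1 (fully open), then the shift along the tool's x, y, z in cm, then the turn, a rotation vector about the tool's x, y, z in rad. A call has 1 to 5 rows; each row is the pose to reach, as a shift and turn from the pose commanded when the call began, along the tool's axes at that moment; what a row does not reach only later rows make up. A row lasts 1/10 s, in which the tool goes at most 50 mm and 8.59 degrees, less where a joint would pass 70% of its speed; a pose out of reach is approached as far as the arm can. A call with a gripper value outside its range is refused whole. The fingers move at their own pace and stop on an object; FORCE is the grip in N (left out, the last holds). Time passes only in rows, so rows that repeat a pose let the fingers close. It gives the time, the measured TCP pose, the force and the opening at its end, in the units of the state.
- ctrl.get_obs(): the state, without advancing time (a new reading comes with each control period).
- ctrl.snapshot(name): name is "scene" or "side" or "wrist"; returns (picture, depth): 420x560x3 uint8, red, green, blue; 420x560 float32, m along the optical axis (not along the pixel's ray), 0 where there is no reading.
- ctrl.camera_info(name): a dict with "fx", "fy", "cx", "cy" (pixels), "world_from_camera" (4x4, takes a point from camera to world coordinates); the wrist camera has in their place "mount" (4x4, takes a point from camera to tool coordinates, whose origin is the TCP and whose axes are the flange's). Camera axes: x right, y down, z forward; pixel columns grow to the right and rows downward; lengths in m; the calibration is good to about 2 mm. A picture is of the moment at which its call begins: read the wrist's pose just before it. camera_info takes no time and is no camera call.
- ctrl.sign_off(): hands the job in, once; it reports no verdict.
The state is a dict: "clock": time; "q": joint angles; "dq": joint speeds; "effort": joint torques, N m; "tool_pos": TCP position; "orientation": TCP orientation; "force": force on the tool from outside, world axes, zero at the start; "wrist_torque": the same for the moment, N m; "opening": opening from 0.0 (shut) to 1.0 (fully open).
Only numpy, scipy, OpenCV 4.12 (cv2) and the standard library are available. Lean on these libraries where they do the work, as an engineer would, in place of code of your own. Each camera call takes 0.05 s, during which the arm holds its last target.

## Working session

There is one attempt and no reset: what is moved stays moved. The work goes in short steps, Python scripts to look and compute and a shell command to move; the robot and the scene stay as the last step left them, time stands still between calls to the robot, and variables do not carry over. Pictures are saved under pics/ and viewed, and the job is handed in when it is done.

```bash
mkdir -p pics; ls
python3 - <<'E'
from station import ctrl
import cv2
o=ctrl.get_obs();print(o)
for n in("scene","side"):
    p,d=ctrl.snapshot(n);cv2.imwrite(f"pics/{n}0.png",p[:,:,::-1]);import numpy as np;np.save(f"pics/{n}0.npy",d);i=ctrl.camera_info(n);print(n,i)
print(ctrl.camera_info("wrist"))
E
```

```text
pics
{'clock': 0.0, 'q': array([ 1.12331927,  0.31172508,  0.01397456,  1.51306967, -0.00438764,
        1.31918946, -0.02721879]), 'dq': array([ 4.63667718e-04, -8.10785070e-04, -1.43734871e-03,  6.95175916e-04,
       -2.17119375e-05,  2.69226139e-04, -2.75217113e-04]), 'effort': array([-1.47964711e-04, -3.79917383e+01,  1.45810833e-01, -2.30588007e+01,
        1.22338784e-02,  1.38294217e-02, -1.98028448e-05]), 'tool_pos': array([ 0.21682916, -0.5046584 ,  0.23021627]), 'orientation': array([-1.14476512e-03,  9.79480123e-01,  2.01537328e-01, -2.88235666e-04]), 'force': array([ 0.11526853, -0.2401603 , -1.00634273]), 'wrist_torque': array([0.0165783 , 0.04219621, 0.03828964]), 'opening': 1.0015646606466606}
scene {'fx': 470.23084466930163, 'fy': 470.23084466930163, 'cx': 279.67970562962205, 'cy': 205.0421509291891, 'world_from_camera': array([[ 0.76821695,  0.40474136, -0.49601123,  1.05799969],
       [ 0.64018514, -0.48278945,  0.59755948, -0.5222992 ],
       [ 0.00238805, -0.77659434, -0.62999645,  0.63663089],
       [ 0.        ,  0.        ,  0.        ,  1.        ]])}
side {'fx': 458.0535763360663, 'fy': 458.0535763360663, 'cx': 288.03350607049714, 'cy': 208.64714668348864, 'world_from_camera': array([[ 0.80552384, -0.45563225,  0.37885432,  0.35220298],
       [-0.59231692, -0.60068628,  0.53696989, -0.36964883],
       [-0.01708821, -0.65694387, -0.75374581,  0.6317767 ],
       [ 0.        ,  0.        ,  0.        ,  1.        ]])}
{'fx': 326.32380836376797, 'fy': 326.32380836376797, 'cx': 279.75247683582364, 'cy': 208.75378422817536, 'mount': array([[-5.98838287e-04, -9.65693762e-01, -2.59682882e-01,
         6.64556132e-02],
       [ 9.99999789e-01, -5.12652698e-04, -3.99612970e-04,
        -1.86026841e-04],
       [ 2.52776623e-04, -2.59683066e-01,  9.65693865e-01,
        -1.43086058e-01],
       [ 0.00000000e+00,  0.00000000e+00,  0.00000000e+00,
         1.00000000e+00]])}
```

View pics/scene0.png

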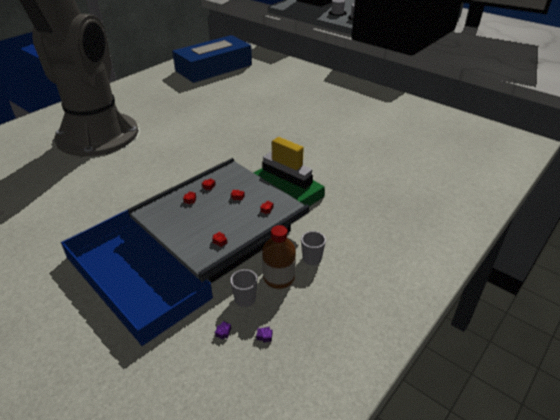

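View pics/side0.png

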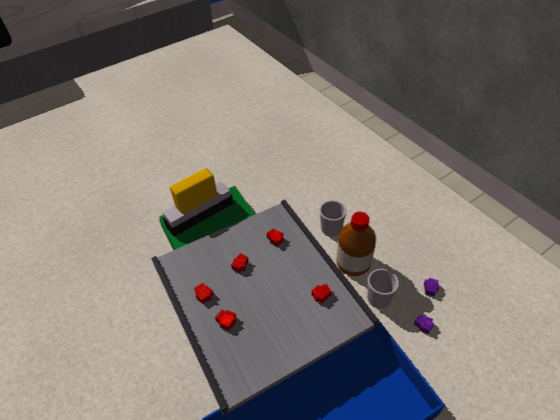

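The scene view shows five red chips on the steel deck at about (208,184), (190,197), (237,195), (267,207) and (219,239). The red cap at (279,232) belongs to the bottle. The purple pieces at (222,329) and (264,334) lie on the table and aren't meant. The tray is at lower left, and the scraper stands on the green rest at (287,160). Next I'll measure positions.

```bash
cat > h.py <<'E'
import numpy as np,cv2
from station import ctrl
def cloud(n,p,d,T=None):
    i=ctrl.camera_info(n)
    v,u=np.mgrid[0:420,0:560]
    P=np.stack([(u-i['cx'])/i['fx']*d,(v-i['cy'])/i['fy']*d,d],-1)
    T=i['world_from_camera'] if T is None else T
    W=P@T[:3,:3].T+T[:3,3]
    W[d<=0]=np.nan
    return W
def hsv(p): return cv2.cvtColor(p,cv2.COLOR_RGB2HSV)
def red(p):
    h=hsv(p); return (((h[...,0]<6)|(h[...,0]>174))&(h[...,1]>190)&(h[...,2]>70)).astype(np.uint8)
def comps(m,W,amin=15):
    n,l,s,c=cv2.connectedComponentsWithStats(m)
    for k in range(1,n):
        if s[k,4]>=amin:
            q=W[l==k];q=q[~np.isnan(q[:,0])]
            yield c[k],s[k,4],q
E
cat > m0.py <<'E'
from h import *
np.set_printoptions(precision=4,suppress=True)
for n in("scene","side"):
    p=cv2.imread(f"pics/{n}0.png")[:,:,::-1].copy();d=np.load(f"pics/{n}0.npy");W=cloud(n,p,d)
    h=hsv(p);z=W[...,2]
    print(n)
    for c,a,q in comps(red(p),W):
        print(' red',c,a,np.median(q,0),q[:,2].max(), (q[:,:2].min(0)+q[:,:2].max(0))/2)
    y=((h[...,0]>17)&(h[...,0]<30)&(h[...,1]>180)&(h[...,2]>60)).astype(np.uint8)
    for c,a,q in comps(y,W,100):
        t=q[q[:,2]>q[:,2].max()-.006]
        print(' yellow',c,a,q[:,2].max(),cv2.minAreaRect((t[:,:2]*1000).astype(np.float32)))
    g=((h[...,0]>50)&(h[...,0]<80)&(h[...,1]>120)).astype(np.uint8)
    for c,a,q in comps(g,W,200):
        t=q[abs(q[:,2]-.03)<.005]; print(' green',c,a,len(t),cv2.minAreaRect((t[:,:2]*1000).astype(np.float32)))
    s=((h[...,1]<70)&(abs(z-.055)<.0035)).astype(np.uint8)
    s=cv2.morphologyEx(s,cv2.MORPH_OPEN,np.ones((3,3),np.uint8))
    for c,a,q in comps(s,W,2000):
        print(' deck',c,a,q[:,2].mean(),cv2.minAreaRect((q[:,:2]*1000).astype(np.float32)))
    b=((h[...,0]>105)&(h[...,0]<125)&(h[...,1]>150)&(z<.05)&(z>-.01)&(W[...,0]>.3)).astype(np.uint8)
    for c,a,q in comps(b,W,1000):
        print(' tray',c,a,q[:,2].max(),cv2.minAreaRect((q[:,:2]*1000).astype(np.float32)))
    print(' table z',np.nanmedian(z[(abs(z)<.02)]))
E
python3 m0.py
```

```text
scene
 red [208.0769 182.4038] 52 [ 0.4504 -0.0193  0.0665] 0.0686617630513352 [ 0.4494 -0.0189]
 red [237.     192.9434] 53 [ 0.5204 -0.0064  0.0664] 0.06899907908700442 [ 0.5192 -0.0071]
 red [189.5645 195.9032] 62 [ 0.4548 -0.0735  0.0667] 0.06925777709767145 [ 0.4543 -0.0736]
 red [266.5556 205.5873] 63 [0.5912 0.     0.0665] 0.06915262546509893 [0.5913 0.0012]
 red [278.9318 230.5227] 132 [ 0.6886 -0.0793  0.1147] 0.11670018822649952 [ 0.6643 -0.0381]
 red [219.125  237.2625] 80 [ 0.5851 -0.1202  0.0668] 0.06905069765017069 [ 0.5854 -0.1202]
 yellow [286.5989 152.2033] 551 0.11679038871579506 ((529.7186279296875, 138.06906127929688), (67.86510467529297, 24.198471069335938), 2.1820244789123535)
 green [294.57   187.6185] 886 745 ((537.4719848632812, 134.49435424804688), (74.91719055175781, 148.77011108398438), 83.97264862060547)
 deck [213.6432 214.926 ] 9062 0.054615690003194314 ((516.06298828125, -57.059478759765625), (262.3905334472656, 221.67636108398438), 83.71127319335938)
 tray [135.9876 276.0485] 10126 0.048494180421343125 ((492.0054931640625, -234.44488525390625), (159.9
[... 569 characters left out ...]
] 229 [ 0.4519 -0.0733  0.065 ] 0.06817247272119276 [ 0.4538 -0.0726]
 yellow [193.5494 190.5069] 1296 0.11508715194285257 ((524.40869140625, 141.34017944335938), (66.62574005126953, 26.97108268737793), 1.4112603664398193)
 green [211.6958 221.1657] 1611 1521 ((534.5897827148438, 133.39300537109375), (82.1155776977539, 144.8893585205078), 83.61026000976562)
 deck [261.2768 301.836 ] 20344 0.05315431558339679 ((518.7051391601562, -56.280731201171875), (261.1878356933594, 223.53634643554688), 83.58268737792969)
 tray [347.959  387.4065] 11418 0.0416657972105795 ((488.7728576660156, -242.42153930664062), (137.1287384033203, 268.55535888671875), 83.06423950195312)
 table z -0.0018155882370997078
```

```bash
cat >> h.py <<'E'
from scipy.spatial.transform import Rotation as R
def pose():
    o=ctrl.get_obs();q=o['orientation'];return o['tool_pos'],R.from_quat([q[1],q[2],q[3],q[0]]),o
def to(x,y,z,yawdeg):
    p,r,o=pose()
    tgt=R.from_euler('z',yawdeg,degrees=True)*R.from_matrix(np.diag([1.,-1,-1]))
    s=r.inv().apply(np.array([x,y,z])-p)*100
    print('t',round(o['clock'],2),'shift cm',s.round(2),'rotvec',(r.inv()*tgt).as_rotvec().round(4),'dist',np.linalg.norm(s).round(2))
def deck(dx,dy,c=(0.517,-0.0567),yaw=-6.35):
    a=np.radians(yaw);return c[0]+dx*np.cos(a)-dy*np.sin(a),c[1]+dx*np.sin(a)+dy*np.cos(a)
E
python3 -c "
from h import *
to(.515,.14,.235,1.8)"
```

```text
t 0.1 shift cm [ 52.85 -47.47  -0.37] rotvec [-0.0021  0.0005  0.3744] dist 71.03
```

```bash
python3 -m pendant '[[1,3,-2.5,0,0,0,0],[1,6.5,-5.7,0,0,0,0],[1,10,-9,0,0,0,0],[1,13.5,-12.2,-0.2,0,0,0],[1,17,-15.4,-0.3,0,0,0]]'; python3 -c "
from h import *
to(.515,.14,.235,1.8)"
```

```text
clock: 0.6
tool_pos: [0.3128, -0.2947, 0.234]
orientation: [-0.0, 0.98, 0.201, -0.0]
force: [0.9, -0.3, 1.8]
opening: 0.999
t 0.6 shift cm [ 35.73 -31.96  -0.1 ] rotvec [-3.000e-04  3.000e-04  3.742e-01] dist 47.94
```

```bash
python3 -m pendant '[[1,3.5,-3.2,0,0,0,0],[1,7,-6.4,0,0,0,0],[1,10.5,-9.6,0,0,0,0],[1,14,-12.8,0,0,0,0],[1,17.5,-16,0,0,0,0]]'; python3 -c "
from h import *
to(.515,.14,.235,1.8)"
```

```text
clock: 1.1
tool_pos: [0.4102, -0.0788, 0.2341]
orientation: [0.0, 0.98, 0.201, -0.0]
force: [0.9, -1.7, 0.1]
opening: 1.0
t 1.1 shift cm [ 18.26 -15.97  -0.1 ] rotvec [4.000e-04 2.000e-04 3.742e-01] dist 24.26
```

```bash
python3 -m pendant '[[1,3.6,-3.2,0,0,0,0.08],[1,7.2,-6.4,0,0,0,0.17],[1,10.8,-9.6,0,0,0,0.26],[1,14.4,-12.8,0,0,0,0.34],[1,18.2,-16,0,0,0,0.374]]'; python3 -m pendant '[[1,0,0,0,0,0,0],[1,0,0,0,0,0,0]]'
python3 - <<'E'
from h import *
p,r,o=pose()
print(p,r.as_matrix().round(3))
im,d=ctrl.snapshot("wrist")
cv2.imwrite("pics/w1.png",im[:,:,::-1])
T=np.eye(4);T[:3,:3]=r.as_matrix();T[:3,3]=p
W=cloud("wrist",im,d,T@ctrl.camera_info("wrist")["mount"])
h=hsv(im)
y=((h[...,0]>17)&(h[...,0]<30)&(h[...,1]>150)&(h[...,2]>60)).astype(np.uint8)
for c,a,q in comps(y,W,100):
    t=q[q[:,2]>q[:,2].max()-.006]
    print(' yellow',c,a,q[:,2].max(),cv2.minAreaRect((t[:,:2]*1000).astype(np.float32)))
s=((abs(W[...,2]-.0660)<.006)&(abs(W[...,1]-.14)<.06)&(abs(W[...,0]-.527)<.09)).astype(np.uint8)
for c,a,q in comps(s,W,100): print('foot',c,a,q[:,2].mean(),cv2.minAreaRect((q[:,:2]*1000).astype(np.float32)))
for c,a,q in comps(red(im),W): print(' red',c,a,np.median(q,0),(q[:,:2].min(0)+q[:,:2].max(0))/2)
g=((h[...,0]>50)&(h[...,0]<80)&(h[...,1]>120)).astype(np.uint8)
for c,a,q in comps(g,W,200):
    t=q[abs(q[:,2]-.03)<.006]; print(' green',c,a,len(t),cv2.minAreaRect((t[:,:2]*1000).astype(np.float32)))
E
```

```text
clock: 1.6
tool_pos: [0.5145, 0.1395, 0.2339]
orientation: [0.0, 1.0, 0.014, -0.0]
force: [1.4, -0.0, 1.0]
opening: 1.001
clock: 1.8
tool_pos: [0.5136, 0.1396, 0.2333]
orientation: [-0.0, 1.0, 0.018, -0.001]
force: [0.3, -2.2, 0.7]
opening: 1.0
[0.51362859 0.13963694 0.23328529] [[ 0.999  0.036 -0.002]
 [ 0.036 -0.999  0.   ]
 [-0.002 -0.    -1.   ]]
 yellow [277.4338685 183.6662844] 2616 0.11783532851684408 ((527.7846069335938, 142.67352294921875), (68.48971557617188, 25.41623878479004), 1.2959848642349243)
foot [277.85545024 128.46919431] 844 0.06640260775936718 ((570.3404541015625, 143.97064208984375), (27.036449432373047, 29.882844924926758), 2.045119285583496)
foot [277.59345794 229.8364486 ] 214 0.06639420984732115 ((475.0448913574219, 141.1660919189453), (9.607521057128906, 29.20598030090332), 3.620084762573242)
 red [431.29560811 114.46790541] 592 [0.58997442 0.00423148 0.06728951] [0.5908654  0.00384057]
 red [547.66666667 124.94444444] 36 [ 0.58467856 -0.1074551   0.06162297] [ 0.58420244 -0.10750725]
 red [428.17536534 190.76200418] 479 [ 0.51936524 -0.0031643   0.06722139] [ 0.51951312 -0.00597116]
 red [483.3583691  255.46351931] 466 [ 0.45376342 -0.0701096   0.0671819 ] [ 0.45575841 -0.07131644]
 red [429.10933941 257.82687927] 439 [ 0.44959684 -0.01540332  0.06716477] [ 0.44982064 -0.01600776]
 green [289.93894698 141.42027633] 5356 5328 ((536.5070190429688, 131.12088012695312), (88.61337280273438, 146.2935028076172), 83.74639129638672)
 green [308.25084746 225.84745763] 295 292 ((470.369384765625, 109.10658264160156), (28.976425170898438, 20.784259796142578), 85.39326477050781)
```

View pics/w1.png

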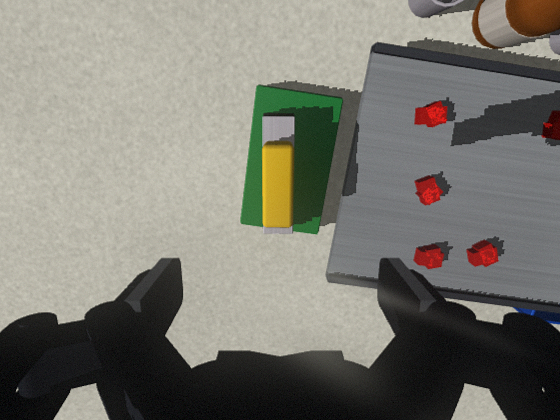

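```bash
python3 -c "
from h import *
to(.527,.1415,.074,1.7)"
```

```text
t 1.85 shift cm [ 1.36 -0.36 15.95] rotvec [0.0011 0.0018 0.0027] dist 16.01
```

```bash
python3 -m pendant '[[1,1.3,-0.2,2,0,0,0],[1,1.3,-0.2,6,0,0,0],[1,1.3,-0.2,10,0,0,0],[1,1.3,-0.2,12,0,0,0],[1,1.3,-0.2,12,0,0,0]]';python3 -c "
from h import *
to(.527,.1415,.074,1.7);print(pose()[0]);to(.527,.1415,.074,1.7);print(pose()[0])"
```

```text
clock: 2.35
tool_pos: [0.5241, 0.1366, 0.1109]
orientation: [0.002, 1.0, 0.014, -0.004]
force: [0.2, -1.5, 0.6]
opening: 1.002
t 2.35 shift cm [ 0.33 -0.49  3.68] rotvec [ 0.0037  0.0079 -0.0012] dist 3.73
[0.52414329 0.13661032 0.1108843 ]
t 2.35 shift cm [ 0.33 -0.49  3.68] rotvec [ 0.0037  0.0079 -0.0012] dist 3.73
[0.52414329 0.13661032 0.1108843 ]
```

```bash
python3 -m pendant '[[1,0,0,0,0,0,0],[1,0,0,0,0,0,0]]';python3 -c "
from h import *
to(.527,.1415,.074,1.7);print(pose()[0])"
```

```text
clock: 2.55
tool_pos: [0.5286, 0.1402, 0.1163]
orientation: [-0.0, 1.0, 0.015, 0.002]
force: [-0.7, 0.7, 0.5]
opening: 0.999
t 2.55 shift cm [-0.17 -0.13  4.23] rotvec [-0.0004 -0.0039  0.0008] dist 4.24
[0.52860853 0.14024347 0.11633778]
```

```bash
python3 -m pendant '[[1,-0.1,-0.1,1.5,0,0,0],[1,-0.1,-0.1,3,0,0,0],[1,-0.1,-0.1,4.1,0,0,0],[1,-0.1,-0.1,4.1,0,0,0],[1,-0.1,-0.1,4.1,0,0,0]]' 50;python3 -c "
from h import *
to(.527,.1415,.074,1.7);print(pose()[0])"
```

```text
clock: 3.05
tool_pos: [0.5267, 0.1417, 0.0741]
orientation: [-0.0, 1.0, 0.016, 0.001]
force: [-0.3, -0.3, 0.9]
opening: 1.001
t 3.05 shift cm [0.03 0.02 0.01] rotvec [-0.0003 -0.0013  0.002 ] dist 0.04
[0.52671417 0.14173122 0.0740958 ]
```

```bash
python3 -m pendant '[[0.2,0,0,0,0,0,0],[-0.2,0,0,0,0,0,0],[-0.6,0,0,0,0,0,0],[-1,0,0,0,0,0,0],[-1,0,0,0,0,0,0]]' 60; python3 -m pendant '[[-1,0,0,0,0,0,0],[-1,0,0,0,0,0,0],[-1,0,0,0,0,0,0]]';  python3 - <<'E'
from h import *
im,d=ctrl.snapshot("side");cv2.imwrite("pics/s1.png",im[:,:,::-1])
E
```

```text
clock: 3.55
tool_pos: [0.5264, 0.1419, 0.0736]
orientation: [-0.0, 1.0, 0.016, 0.0]
force: [-0.0, 0.2, 1.3]
opening: 0.298
clock: 3.85
tool_pos: [0.5264, 0.1418, 0.0736]
orientation: [-0.0, 1.0, 0.016, 0.0]
force: [-0.1, 0.3, 2.5]
opening: 0.298
```

View pics/s1.png

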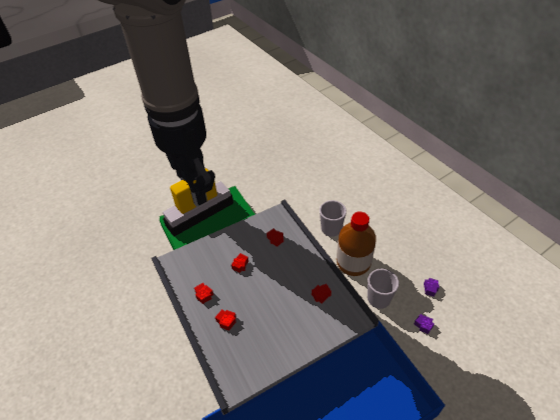

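```bash
python3 -m pendant '[[-1,0,0,-1,0,0,0],[-1,0,0,-3,0,0,0],[-1,0,0,-5.5,0,0,0],[-1,0,0,-7.5,0,0,0],[-1,0,0,-7.5,0,0,0]]' 80; python3 -m pendant '[[-1,0,0,0,0,0,0]]';python3 -c "
from h import *
print(deck(-.04,.105));to(*deck(-.04,.105),.145,-6.35);print(pose()[0])"
```

```text
clock: 4.4
tool_pos: [0.5278, 0.1422, 0.1511]
orientation: [-0.001, 1.0, 0.016, 0.003]
force: [0.5, 0.1, -2.2]
opening: 0.292
clock: 4.5
tool_pos: [0.5256, 0.1412, 0.1478]
orientation: [0.0, 1.0, 0.016, -0.0]
force: [-0.4, 0.4, -2.1]
opening: 0.292
(np.float64(0.4888585820653395), np.float64(0.05207987220357803))
t 4.5 shift cm [-3.95  8.79  0.28] rotvec [0.0007 0.0009 0.1425] dist 9.64
[0.52558938 0.14117284 0.1477531 ]
```

```bash
python3 -m pendant '[[-1,-1,2,0,0,0,0.05],[-1,-2.5,5.5,0,0,0,0.1],[-1,-4,8.3,0,0,0,0.143],[-1,-4,8.8,0,0,0,0.143],[-1,-4,8.8,0,0,0,0.143]]'; python3 -m pendant '[[-1,0,0,0,0,0,0],[-1,0,0,0,0,0,0]]';python3 - <<'E'
from h import *
to(*deck(-.04,.105),.1005,-6.35);print(pose()[0])
im,d=ctrl.snapshot("side");cv2.imwrite("pics/s2.png",im[:,:,::-1])
E
```

```text
clock: 5.0
tool_pos: [0.4877, 0.0505, 0.1467]
orientation: [0.001, 0.998, -0.057, -0.002]
force: [-0.5, -0.4, -2.5]
opening: 0.293
clock: 5.2
tool_pos: [0.4889, 0.0541, 0.1479]
orientation: [-0.001, 0.999, -0.054, -0.0]
force: [0.3, 0.2, -1.6]
opening: 0.29
t 5.2 shift cm [0.02 0.21 4.74] rotvec [-0.0011  0.0006  0.0024] dist 4.75
[0.4889054  0.05411385 0.14794004]
```

View pics/s2.png

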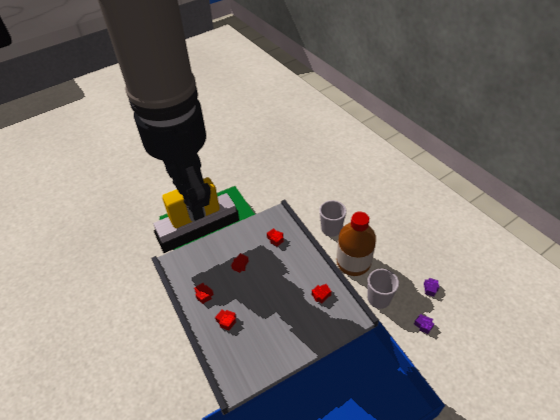

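```bash
python3 -m pendant '[[-1,0,0.1,1.5,0,0,0],[-1,0,0.1,3,0,0,0],[-1,0,0.1,4.2,0,0,0],[-1,0,0.1,4.6,0,0,0],[-1,0,0.1,4.6,0,0,0]]'; python3 -m pendant '[[-1,0,0,0,0,0,0]]'
python3 - <<'E'
from h import *
to(*deck(-.04,.105),.1005,-6.35);print(pose()[0])
to(*deck(-.04,-.135),.1005,-6.35)
im,d=ctrl.snapshot("side");cv2.imwrite("pics/s3.png",cv2.resize(im[140:420,120:400,::-1],None,fx=2,fy=2))
E
```

```text
clock: 5.75
tool_pos: [0.4884, 0.0518, 0.1017]
orientation: [-0.0, 0.998, -0.055, -0.001]
force: [0.2, -0.3, -1.6]
opening: 0.291
clock: 5.85
tool_pos: [0.4893, 0.0518, 0.1027]
orientation: [-0.0, 0.998, -0.055, 0.0]
force: [-0.1, 0.3, -2.1]
opening: 0.295
t 5.85 shift cm [-0.05 -0.03  0.22] rotvec [-0.0004 -0.0009  0.0001] dist 0.23
[0.48932727 0.05175798 0.10273054]
t 5.85 shift cm [-0.05 23.97  0.21] rotvec [-0.0004 -0.0009  0.0001] dist 23.97
```

View pics/s3.png

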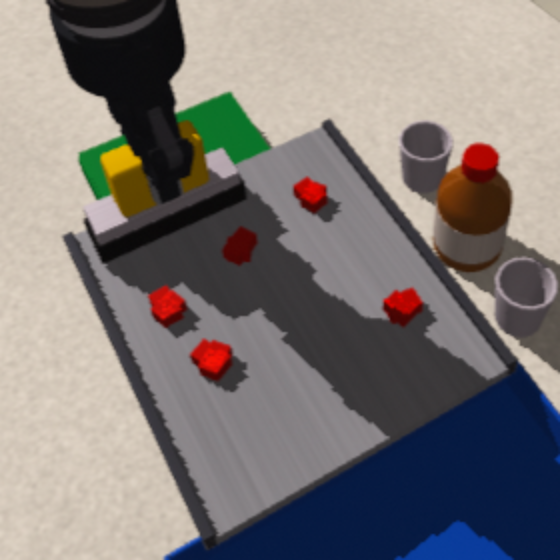

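```bash
python3 -m pendant '[[-1,-0.05,0.6,0.2,0,0,0],[-1,-0.05,1.7,0.2,0,0,0],[-1,-0.05,3,0.2,0,0,0],[-1,-0.05,4.3,0.2,0,0,0],[-1,-0.05,5.6,0.2,0,0,0]]'; python3 -c "
from h import *
to(*deck(-.04,-.135),.1005,-6.35)"
```

```text
clock: 6.4
tool_pos: [0.4819, -0.0062, 0.1003]
orientation: [0.0, 0.998, -0.056, 0.0]
force: [0.1, 0.2, -1.4]
opening: 0.292
t 6.4 shift cm [ 8.000e-02  1.814e+01 -1.000e-02] rotvec [ 0.0005 -0.0001 -0.0018] dist 18.14
```

```bash
python3 -m pendant '[[-1,0,1.3,0,0,0,0],[-1,0,2.6,0,0,0,0],[-1,0,3.9,0,0,0,0],[-1,0,5.2,0,0,0,0],[-1,0,6.5,0,0,0,0]]'; python3 -c "
from h import *
to(*deck(-.04,-.135),.1005,-6.35)
im,d=ctrl.snapshot('side');cv2.imwrite('pics/s4.png',im[:,:,::-1])"
```

```text
clock: 6.9
tool_pos: [0.4747, -0.0699, 0.1003]
orientation: [0.0, 0.998, -0.056, 0.0]
force: [-0.2, 0.4, -1.4]
opening: 0.294
t 6.9 shift cm [ 0.06 11.72 -0.02] rotvec [ 0.     -0.     -0.0003] dist 11.72
```

View pics/s4.png

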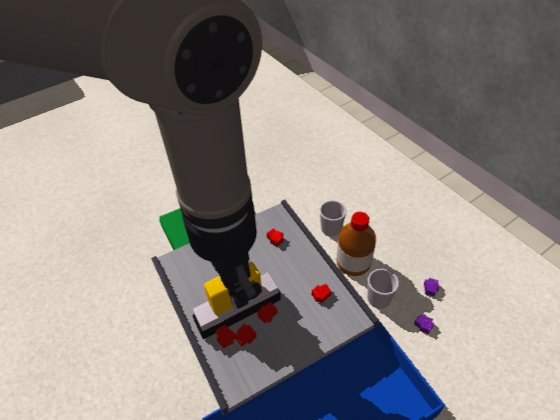

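```bash
python3 -m pendant '[[-1,0,1.3,0,0,0,0],[-1,0,2.6,0,0,0,0],[-1,0,3.9,0,0,0,0],[-1,0,5.2,0,0,0,0],[-1,0,6.5,0,0,0,0]]'
```

```text
clock: 7.45
tool_pos: [0.4675, -0.1346, 0.1003]
orientation: [0.0, 0.998, -0.056, 0.0]
force: [0.5, -0.3, -2.5]
opening: 0.294
```

```bash
python3 -m pendant '[[-1,0,1.3,0,0,0,0],[-1,0,2.6,0,0,0,0],[-1,0,3.9,0,0,0,0],[-1,0,4.9,0,0,0,0],[-1,0,5.4,0,0,0,0]]';python3 -m pendant '[[-1,0,0,0,0,0,0],[-1,0,0,0,0,0,0]]'; python3 -c "
from h import *
to(*deck(-.04,-.135),.1005,-6.35)
im,d=ctrl.snapshot('scene');im2,d=ctrl.snapshot('side');cv2.imwrite('pics/s5.png',np.vstack([im[120:380],im2[160:]])[:,:,::-1])"
```

```text
clock: 7.95
tool_pos: [0.4613, -0.1888, 0.1002]
orientation: [0.0, 0.998, -0.056, -0.0]
force: [0.5, 0.4, -2.6]
opening: 0.296
clock: 8.15
tool_pos: [0.4618, -0.1865, 0.1003]
orientation: [-0.0, 0.998, -0.055, 0.0]
force: [-0.1, -0.2, -2.1]
opening: 0.296
t 8.15 shift cm [ 0.05 -0.01 -0.02] rotvec [-0.0006  0.      0.0003] dist 0.06
```

View pics/s5.png

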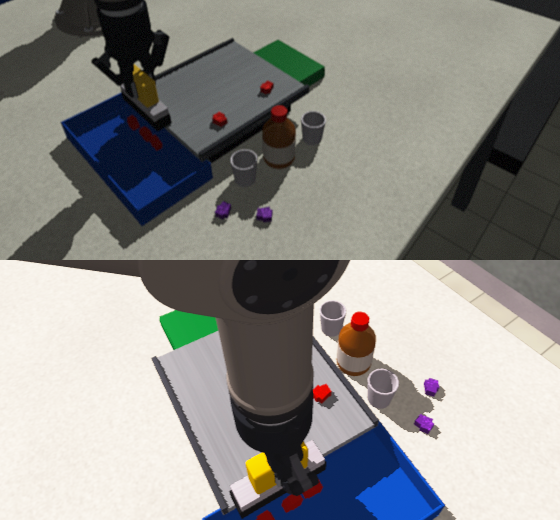

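All three lane-A chips now lie in the tray, at about (145,132) in the scene half of the picture. Next I'll lift, go back and start lane B.

```bash
python3 -m pendant '[[-1,0,0,-1.5,0,0,0],[-1,0,0,-4,0,0,0],[-1,0.5,-2,-5,0,0,0],[-1,2,-6,-5,0,0,0],[-1,3.5,-10.5,-5,0,0,0]]';python3 -c "
from h import *
to(*deck(.04,.108),.1475,-6.35)"
```

```text
clock: 8.75
tool_pos: [0.5088, -0.0869, 0.151]
orientation: [0.001, 0.998, -0.057, 0.001]
force: [0.8, -0.3, -2.0]
opening: 0.293
t 8.75 shift cm [  4.42 -13.91   0.34] rotvec [ 0.0013 -0.0018 -0.0039] dist 14.6
```

```bash
python3 -m pendant '[[-1,1.4,-4.3,0.1,0,0,0],[-1,2.8,-8.6,0.1,0,0,0],[-1,4.1,-12.4,0.1,0,0,0],[-1,4.5,-13.8,0.1,0,0,0],[-1,4.5,-13.8,0.1,0,0,0]]';python3 -m pendant '[[-1,0,0,0,0,0,0],[-1,0,0,0,0,0,0]]';python3 -c "
from h import *
to(*deck(.04,.108),.1005,-6.35)"
```

```text
clock: 9.25
tool_pos: [0.5682, 0.0504, 0.1493]
orientation: [-0.001, 0.999, -0.052, -0.0]
force: [-1.7, -0.1, -1.4]
opening: 0.298
clock: 9.45
tool_pos: [0.5676, 0.0427, 0.149]
orientation: [0.001, 0.998, -0.057, -0.0]
force: [0.2, -0.1, -2.5]
opening: 0.294
t 9.45 shift cm [ 0.07 -0.37  4.85] rotvec [ 0.0024  0.0008 -0.0036] dist 4.86
```

```bash
python3 -m pendant '[[-1,0,-0.1,0,0,0,0],[-1,0,-0.1,1.5,0,0,0],[-1,0,-0.1,3,0,0,0],[-1,0,-0.1,4,0,0,0],[-1,0,-0.1,4,0,0,0]]';python3 -m pendant '[[-1,0,0,0,0,0,0],[-1,0,0,0,0,0,0]]';python3 -c "
from h import *
to(*deck(.04,.108),.1005,-6.35)
im,d=ctrl.snapshot('scene');im2,d=ctrl.snapshot('side');cv2.imwrite('pics/s6.png',np.vstack([im[120:380],im2[160:]])[:,:,::-1])"
```

```text
clock: 9.95
tool_pos: [0.5667, 0.0452, 0.1076]
orientation: [0.001, 0.998, -0.056, -0.002]
force: [-0.3, -0.7, -1.2]
opening: 0.299
clock: 10.15
tool_pos: [0.569, 0.0465, 0.1102]
orientation: [-0.0, 0.998, -0.056, 0.001]
force: [-0.0, -0.2, -2.0]
opening: 0.295
t 10.15 shift cm [-0.03  0.03  0.97] rotvec [-0.0004 -0.0018 -0.0007] dist 0.97
```

View pics/s6.png

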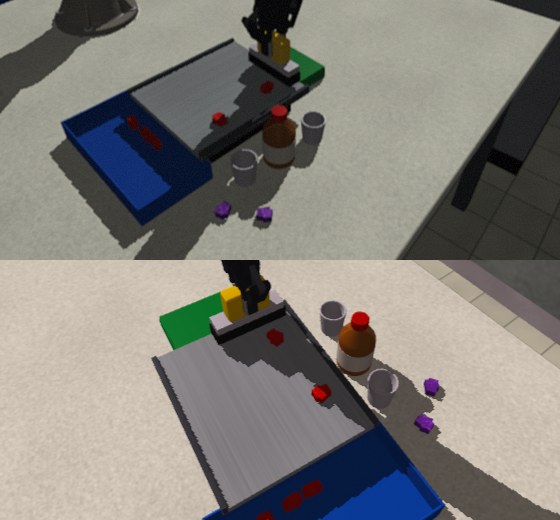

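```bash
python3 -m pendant '[[-1,-0.1,0,0.5,0,0,0],[-1,-0.1,0,0.9,0,0,0],[-1,-0.1,0.5,0.95,0,0,0],[-1,-0.1,1.5,0.95,0,0,0],[-1,-0.1,2.7,0.95,0,0,0]]';python3 -c "
from h import *
to(*deck(.039,-.135),.1005,-6.35)
im,d=ctrl.snapshot('scene');im2,d=ctrl.snapshot('side');cv2.imwrite('pics/s7.png',np.vstack([im[120:380],im2[160:]])[:,:,::-1])"
```

```text
clock: 10.75
tool_pos: [0.5642, 0.019, 0.0997]
orientation: [0.0, 0.998, -0.055, -0.0]
force: [0.2, -0.6, -2.2]
opening: 0.294
t 10.75 shift cm [ 0.04 21.55 -0.07] rotvec [ 0.0002 -0.      0.0002] dist 21.55
```

View pics/s7.png

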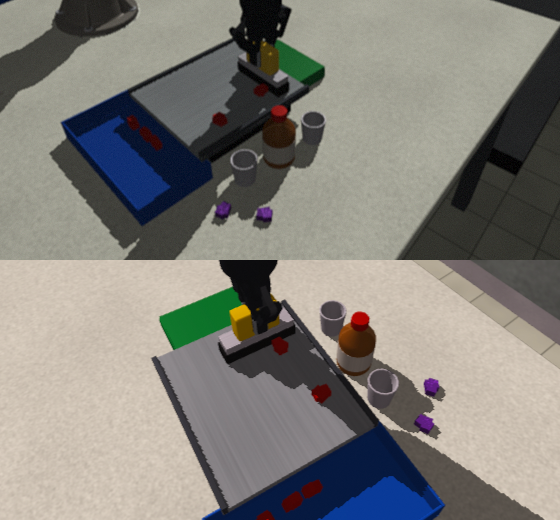

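```bash
python3 -m pendant '[[-1,0,1.2,0,0,0,0],[-1,0,2.4,0,0,0,0],[-1,0,3.6,0,0,0,0],[-1,0,4.8,0,0,0,0],[-1,0,6,0,0,0,0]]'
```

```text
clock: 11.35
tool_pos: [0.5575, -0.0412, 0.0998]
orientation: [0.0, 0.998, -0.056, 0.0]
force: [-0.0, 0.2, -1.5]
opening: 0.292
```

```bash
python3 -m pendant '[[-1,0,1.2,0,0,0,0],[-1,0,2.4,0,0,0,0],[-1,0,3.6,0,0,0,0],[-1,0,4.8,0,0,0,0],[-1,0,6,0,0,0,0]]';python3 -c "
from h import *
to(*deck(.039,-.135),.1005,-6.35)
im,d=ctrl.snapshot('scene');im2,d=ctrl.snapshot('side');cv2.imwrite('pics/s8.png',np.vstack([im[120:380],im2[160:]])[:,:,::-1])"
```

```text
clock: 11.85
tool_pos: [0.5508, -0.1004, 0.0998]
orientation: [-0.0, 0.998, -0.056, 0.0]
force: [1.0, -0.2, -1.8]
opening: 0.291
t 11.85 shift cm [ 0.06  9.53 -0.07] rotvec [-0.     -0.     -0.0003] dist 9.53
```

View pics/s8.png

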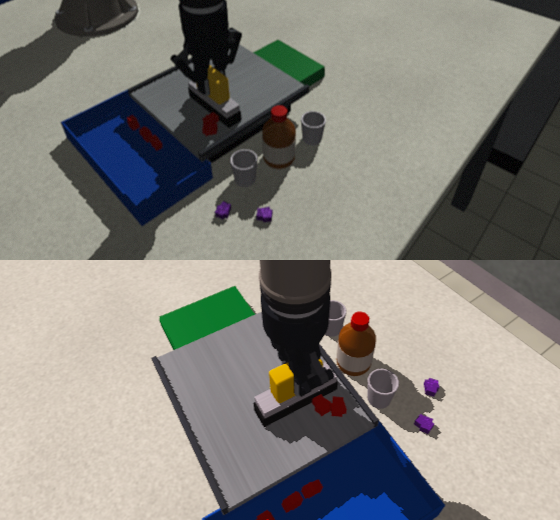

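```bash
python3 -m pendant '[[-1,0.1,1.2,0,0,0,0],[-1,0.2,2.4,0,0,0,0],[-1,0.3,3.6,0,0,0,0],[-1,0.3,4.8,0,0,0,0],[-1,0.3,6,0,0,0,0]]'
```

```text
clock: 12.45
tool_pos: [0.5471, -0.1607, 0.0998]
orientation: [0.0, 0.998, -0.056, -0.0]
force: [0.6, 0.5, -1.8]
opening: 0.296
```

```bash
python3 -m pendant '[[-1,0,1.2,0,0,0,0],[-1,0,2.2,0,0,0,0],[-1,0,3,0,0,0,0],[-1,0,3.6,0,0,0,0],[-1,0,3.6,0,0,0,0]]';python3 -m pendant '[[-1,0,0,0,0,0,0],[-1,0,0,0,0,0,0]]';python3 -c "
from h import *
to(*deck(.042,-.135),.1005,-6.35)
im,d=ctrl.snapshot('scene');im2,d=ctrl.snapshot('side');cv2.imwrite('pics/s9.png',np.vstack([im[120:380],im2[160:]])[:,:,::-1])"
```

```text
clock: 12.95
tool_pos: [0.543, -0.1965, 0.0997]
orientation: [0.0, 0.998, -0.056, -0.0]
force: [0.6, -0.7, -1.8]
opening: 0.293
clock: 13.15
tool_pos: [0.5435, -0.1941, 0.0998]
orientation: [-0.0, 0.998, -0.055, 0.0]
force: [0.9, 0.5, -2.5]
opening: 0.297
t 13.15 shift cm [ 0.05  0.14 -0.07] rotvec [-0.0007 -0.0001  0.001 ] dist 0.16
```

View pics/s9.png

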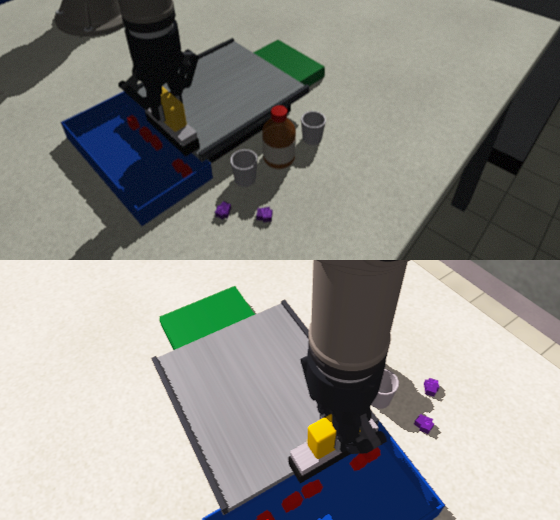

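All five chips are in the tray. Now I'll return the scraper to the rest.

```bash
python3 -m pendant '[[-1,0,0,-1.5,0,0,0],[-1,0,0,-4,0,0,0],[-1,0,-2,-5,0,0,0],[-1,0,-6,-5,0,0,0],[-1,0,-10.5,-5,0,0,0]]';python3 -c "
from h import *
print(deck(0,.188));to(*deck(0,.188),.15,-6.35)"
```

```text
clock: 13.75
tool_pos: [0.5554, -0.0915, 0.1505]
orientation: [0.001, 0.998, -0.058, 0.001]
force: [0.4, -0.2, -1.9]
opening: 0.294
(np.float64(0.5377931127873828), np.float64(0.13014658535978435))
t 13.75 shift cm [-4.290e+00 -2.182e+01  2.000e-02] rotvec [ 0.0011 -0.0018 -0.0043] dist 22.24
```

```bash
python3 -m pendant '[[-1,-0.9,-4.6,0,0,0,0],[-1,-1.8,-9.2,0,0,0,0],[-1,-2.7,-13.8,0,0,0,0],[-1,-3.5,-18,0,0,0,0],[-1,-4.1,-20.5,0,0,0,0]]'; python3 -m pendant '[[-1,0,-0.8,0,0,0,0],[-1,0,-0.8,0,0,0,0],[-1,0,-0.8,0,0,0,0]]';python3 -c "
from h import *
to(*deck(0,.188),.074,-6.35)"
```

```text
clock: 14.25
tool_pos: [0.5356, 0.1235, 0.1503]
orientation: [-0.002, 0.999, -0.052, 0.0]
force: [0.6, 0.9, -0.9]
opening: 0.295
clock: 14.55
tool_pos: [0.5383, 0.1232, 0.1496]
orientation: [0.001, 0.998, -0.057, 0.0]
force: [-0.0, -1.2, -1.6]
opening: 0.295
t 14.55 shift cm [-0.13 -0.7   7.55] rotvec [ 0.0021 -0.0001 -0.0025] dist 7.59
```

```bash
python3 -m pendant '[[-1,0,-0.4,1,0,0,0],[-1,0,-0.4,2.5,0,0,0],[-1,0,-0.4,4,0,0,0],[-1,0,-0.4,5,0,0,0],[-1,0,-0.4,5,0,0,0]]'; python3 -m pendant '[[-1,0,0,0,0,0,0],[-1,0,0,0,0,0,0],[-1,0,0,0,0,0,0]]';python3 -c "
from h import *
to(*deck(0,.188),.074,-6.35)
im,d=ctrl.snapshot('scene');im2,d=ctrl.snapshot('side');cv2.imwrite('pics/s10.png',np.vstack([im[100:340],im2[140:]])[:,:,::-1])"
```

```text
clock: 15.05
tool_pos: [0.5369, 0.1276, 0.0975]
orientation: [0.001, 0.998, -0.056, -0.002]
force: [0.4, -0.9, -1.7]
opening: 0.296
clock: 15.35
tool_pos: [0.5389, 0.1296, 0.1006]
orientation: [-0.0, 0.998, -0.056, 0.001]
force: [0.0, 0.1, -1.4]
opening: 0.299
t 15.35 shift cm [-0.13 -0.04  2.66] rotvec [-0.0006 -0.0017 -0.0004] dist 2.67
```

View pics/s10.png

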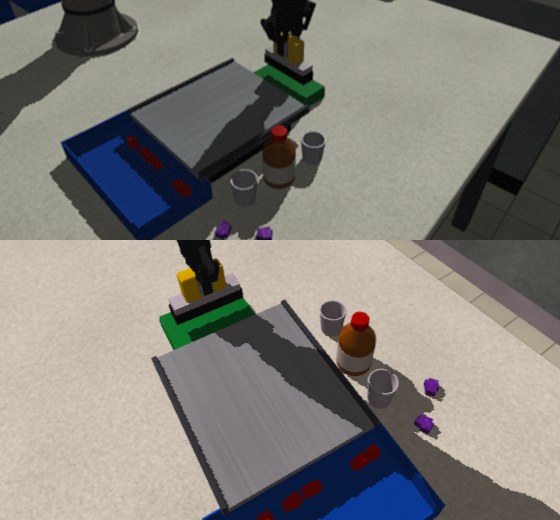

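The deck is clear and all five chips are in the tray. The scraper is level above the rest, so I'll lower it slowly.

```bash
python3 -m pendant '[[-1,-0.1,0,0.8,0,0,0],[-1,-0.1,0,1.6,0,0,0],[-1,-0.1,0,2.1,0,0,0],[-1,-0.1,0,2.3,0,0,0],[-1,-0.1,0,2.4,0,0,0]]'; python3 -m pendant '[[-1,0,0,0.1,0,0,0],[-1,0,0,0.2,0,0,0],[-1,0,0,0.25,0,0,0],[-1,0,0,0.25,0,0,0]]';python3 -c "
from h import *
to(*deck(0,.188),.074,-6.35);print(pose()[0])"
```

```text
clock: 15.95
tool_pos: [0.537, 0.1294, 0.0752]
orientation: [0.0, 0.998, -0.056, -0.0]
force: [0.0, 0.1, -2.4]
opening: 0.297
clock: 16.35
tool_pos: [0.5375, 0.1296, 0.0737]
orientation: [-0.0, 0.998, -0.056, 0.0]
force: [0.3, -0.3, 0.4]
opening: 0.294
t 16.35 shift cm [ 0.02 -0.06 -0.03] rotvec [-0.0001 -0.0006 -0.0003] dist 0.07
[0.53749753 0.12958693 0.07370792]
```

Force changed from −2 to +0.4 N, so it is seated. I'll open and look before withdrawing.

```bash
python3 -m pendant '[[-0.3,0,0,0,0,0,0],[0,0,0,0,0,0,0],[0.5,0,0,0,0,0,0],[1,0,0,0,0,0,0],[1,0,0,0,0,0,0]]'; python3 -m pendant '[[1,0,0,0,0,0,0],[1,0,0,-1,0,0,0],[1,0,0,-3,0,0,0],[1,0,0,-6,0,0,0],[1,0,0,-9,0,0,0]]';python3 -m pendant '[[1,0,0,-3,0,0,0],[1,0,0,-6,0,0,0],[1,0,0,-6,0,0,0],[1,0,0,-6,0,0,0],[1,0,0,-6,0,0,0]]';python3 - <<'E'
from h import *
im,d=ctrl.snapshot('scene');im2,d2=ctrl.snapshot('side');cv2.imwrite('pics/s11.png',np.vstack([im[100:340],im2[140:]])[:,:,::-1])
for n,p,dd in(('scene',im,d),('side',im2,d2)):
    W=cloud(n,p,dd);h=hsv(p)
    rr=(((h[...,0]<6)|(h[...,0]>174))&(h[...,1]>150)&(h[...,2]>40)).astype(np.uint8)
    for c,a,q in comps(rr,W): print(n,c.round(),a,np.median(q,0).round(4))
    y=((h[...,0]>17)&(h[...,0]<30)&(h[...,1]>180)&(h[...,2]>60)).astype(np.uint8)
    for c,a,q in comps(y,W,100):
        t=q[q[:,2]>q[:,2].max()-.006]; print('yellow',q[:,2].max(),cv2.minAreaRect((t[:,:2]*1000).astype(np.float32)))
E
```

```text
clock: 16.85
tool_pos: [0.5373, 0.1295, 0.0733]
orientation: [-0.0, 0.998, -0.056, 0.0]
force: [0.6, -0.8, -0.2]
opening: 0.979
clock: 17.35
tool_pos: [0.537, 0.1295, 0.1647]
orientation: [-0.0, 0.998, -0.055, -0.0]
force: [-0.1, -1.1, -0.1]
opening: 1.001
clock: 17.85
tool_pos: [0.5365, 0.1292, 0.2224]
orientation: [0.0, 0.998, -0.055, -0.001]
force: [-0.2, 0.9, 0.4]
opening: 0.999
scene [279. 233.] 236 [ 0.6913 -0.0828  0.1135]
scene [133. 242.] 98 [ 0.4335 -0.2029  0.0223]
scene [150. 258.] 200 [ 0.49   -0.2072  0.0215]
scene [182. 287.] 174 [ 0.5901 -0.2204  0.0256]
yellow 0.11702523093849093 ((540.9810180664062, 126.33193969726562), (25.804344177246094, 65.25457000732422), 83.7753677368164)
side [360. 221.] 291 [ 0.6832 -0.0814  0.1121]
side [365. 357.] 375 [ 0.5821 -0.2175  0.0228]
side [311. 389.] 233 [ 0.498  -0.206   0.0187]
side [292. 401.] 246 [ 0.4673 -0.2044  0.0221]
side [265. 416.] 103 [ 0.4293 -0.1991  0.0258]
yellow 0.11578096987518693 ((536.23828125, 129.0428009033203), (25.688753128051758, 67.14480590820312), 83.08748626708984)
```

View pics/s11.png

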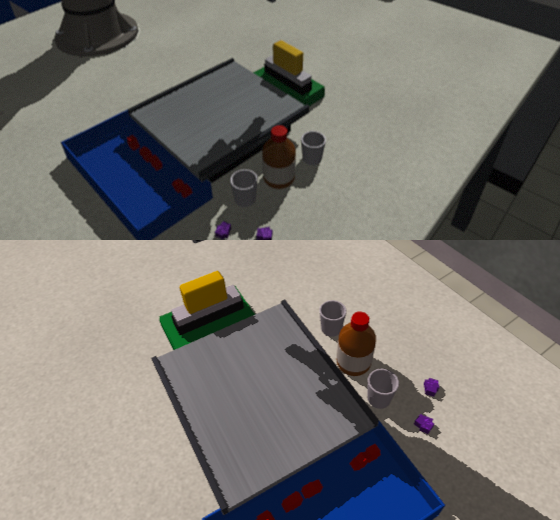

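```bash
python3 -c "
from station import ctrl
print(ctrl.get_obs()['clock']);print(ctrl.sign_off())"
```

```text
17.95
the job is handed in; nothing more can be done
None
```

I picked up the scraper by its yellow handle and swept the deck in two lanes, three chips and then two. All five red chips went into the blue tray, and the gripper stayed above the chips throughout. I then stood the scraper upright on the green rest, let go and raised the arm clear. I handed the job in at about 18 s, within the 54 s limit.

**Last checks:**
- **Chips:** Both cameras show the deck empty and the chips inside the tray, measured at z of about 0.02 m. Two of them lie touching and read as one blob, so I took them as two from the blob's size and from seeing both pushed ahead of the scraper.
- **Scraper:** It stands at the centre of the rest. Its handle top is at about 0.116 m, which fits it standing flat on the 30 mm rest.
- **Bystanders:** The bottle and both cups look unmoved in the pictures. I did not re-measure the cups.
- **Forces:** The force readings I saw stayed below about 3 N, but I only read them at the end of each move.

The camera positions disagreed by up to about 5 mm. That stayed within the clearances, and no check failed.

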